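# Hold a gel cassette on the casting-stand gasket for clamping

## Task

Take the white-backed gel cassette out of the blue plate rack and stand it on edge in the channels of the casting stand, its glass facing the stand's front as it faced in the rack. Press it straight down, level, so that the red gasket carries a steady 10 N or so, never crushing the gasket flat, and keep that up for at least three seconds. Finish still holding and pressing it, as my third hand while I screw down the clamps, and leave the other plates, the jar and the tube rack where they are.

Things in the scene. Friction and masses are not known exactly. Their poses are not given: they have to be found in the camera images.
- cassette: The only white-backed plate in the rack, loose, standing on edge, 100 mm wide (y), 100 tall (z), 9 thick (x): white ceramic back 4 mm on its -x side, black spacers, clear glass front on +x. The glass stops 10 mm below the top. 200 to 315 g. Origin: centre of its lower edge, z up. Stiff: may be pinched across its thickness with 40 N.
- cassette_glass (a point): Centre of the outer glass face of the cassette: 4.5 mm in +x and 45 mm up from the cassette's origin.
- rack: Blue plate rack, fixed, 205 (x) x 110 mm, origin under its centre on the bench. Plates stand on its floor, 12 mm up, faces along its x within 2 degrees, between teeth 55 mm high. Five slots 13 mm wide at x = -70, -35, 0, 35, 70 mm; those at -70, 0 and 70 hold the cassette, the glass plate and the green plate, in any order.
- stand: Casting stand, fixed: grey base 110 (x) x 200 x 22 mm, two white uprights facing each other along its y. Origin under its centre on the bench, x to its front. At 76 mm off centre in y, outside each upright, a steel column carries a clamp arm with brass thumb screw, 172 mm high, swung open outwards and to the front, clear of the channels.
- gasket: Red springy silicone bar in the stand's base, 20 (x) x 106 mm, the seat of the cassette's lower edge. Origin: centre of its top face, 32 mm above the bench when free. Sinks 1 mm per 3 N (10 N: 3.3 mm; the cassette's own weight, about 2.5 N, counts), stops crushed flat after 8 mm (24 N).
- spare_plate: Loose clear greenish glass plate in the rack, 100 x 80 mm, 6 mm thick. Leave it. Origin: centre of its lower edge.
- buffer_dam: Loose green plastic plate in the rack, 100 x 72 mm, 9 mm thick. Leave it. Origin: centre of its lower edge.
- bottle: Loose white jar with blue cap on the bench between robot and work, 48 mm across, 85 mm high. Leave it. Origin: centre of its underside.
- tube_rack: Loose orange tube rack on the bench beyond the work, 62 x 130 mm, 56 mm high with its tubes. Leave it. Origin: centre of its underside.
- channel (a point): Middle of the mouth between the stand's uprights, 112 mm above the bench, straight above the gasket; axes as the stand's. The cassette goes down here, its x along the stand's x. Inside, 13 mm in x (mouth flared) and 108 mm in y between the end cheeks. The lips guide only the cassette's ends: the middle 80 mm is open for fingers.
Not all that is in view belongs to the job. What is shaped like the cassette but yellow is not meant. Leave any turquoise look-alike of the rack alone.

How it is judged:
On the way, in this order (a step that is already met when the one before it is completed fails the run):
1. the cassette is lifted clear of the rack (z of cassette in the frame of rack above 0.06 m and contact force between the fingers and cassette above 1 N), for 0.1 s.
2. the cassette stands in the channels, glass to the front, upright and level, and the robot presses it on the gasket with 6 to 15 N for three seconds on end (contact force between cassette and gasket between 6 and 15 N and contact force between the fingers and cassette above 1 N and horizontal distance between cassette and gasket below 0.007 m and distance between cassette and gasket below 0.008 m and angle between cassette's own z axis and vertical below 0.06 rad and x of cassette_glass in the frame of stand above 0 m), for 3 s.
At the end, for the whole second after the job is handed in: The cassette is at rest in the channels on the gasket, within 7 mm of its centre and 3.4 degrees of upright, glass to the stand's front, and the fingers press it so that the gasket carries 6 to 15 N (weight included); so for three seconds, and still through the last second (all of step 2 and linear speed of cassette below 0.02 m/s); the arm keeps its last pose, push and grip.
It fails at once if the gasket is crushed flat (more than 24 N) (contact force between cassette and gasket above 24 N).
It fails at once if another plate in the rack is moved by more than 15 mm (distance of any of spare_plate, buffer_dam from where it was at the start of the episode above 0.015 m).
It fails at once if the jar or the tube rack is moved by more than 15 mm or tipped (distance of any of bottle, tube_rack from where it was at the start of the episode above 0.015 m or angle between bottle's own z axis and vertical above 0.3 rad).
It also fails if it takes over 56 s, if anything falls off the work surface, if the arm or the gripper's body presses on something with over 40 N, if the wrist force passes 120 N, or if a joint passes its speed limit or range.

## Robot

A 6-joint arm with a two-finger parallel gripper is mounted at the origin on the work surface. World frame = base frame: x ahead of the robot, y to its left, z up, the work surface at z = 0. Lengths are in m, angles in rad, forces in N, time in s.
With the tool pointing down it reaches from about 0.35 to 0.775 m from the base axis. Payload 7.3 kg.
Tool frame: the origin (TCP) lies midway between the tips of the shut fingers; the grasp point (between the pads) lies behind it (manip.grip_depth is the z of the grasp point in the tool frame, in m); z points along the fingers, y is the line along which they close (so a half turn about z gives the same grasp; the last joint's range is limited). The gripper opens to 92 mm and grips with 3 to 60 N. Pads are 19 mm wide; open, the fingers measure 130 mm over their backs; the gripper's body (75 mm by 190 mm) begins 47 mm behind the grasp point.
Start: joints at [1.119, 0.342, 1.524, -0, 1.275, -0.146], TCP at [0.158, 0.501, 0.227] pointing down, gripper open.
Joint ranges: [-2.53, 2.53], [-0.77, 2.02], [0.04, 2.7], [-1, 4.14], [0.28, 2.66], [-3.11, 3.11]. Speed limits (rad/s): [2.57, 2.57, 3.14, 3.14, 3.14, 3.14].

## Interface

Orientations are given as a unit quaternion [x, y, z, w].
In Python, from plant import manip gives the robot as it stands.
- The arm moves only by the tool play_rows, never from a script. Its argument "moves" is a list of rows, each a list of 7 numbers: the turn, a rotation vector about the tool's x, y, z in rad, then the shift along the tool's x, y, z in mm, then the opening, from 0 (shut) to 1 (fully open). In form: [[ax, ay, az, x, y, z, gripper], ...]. A call has 1 to 12 rows; each row is the pose to reach, as a shift and turn from the pose commanded when the call began, along the tool's axes at that moment; what a row does not reach only later rows make up. A row lasts 1/12 s, in which the tool goes at most 41.7 mm and 7.16 degrees, less where a joint would pass 70% of its speed; a pose out of reach is approached as far as the arm can. A call with a gripper value outside its range is refused whole. The fingers move at their own pace and stop on an object; "force" is the grip in N (left out, the last holds). Time passes only in rows, so rows that repeat a pose let the fingers close. It gives the time, the measured TCP pose, the force, the opening and the grip force at its end, in the units of the state.
- manip.observe(): the state, without advancing time (a new reading comes with each control period).
- manip.snapshot(name): name is "scene" or "top" or "wrist"; returns (picture, depth): 400x640x3 uint8, blue, green, red; 400x640 float32, m along the optical axis (not along the pixel's ray), 0 where there is no reading.
- manip.calibration(name): a dict with "K" (3x3 intrinsics, pixels), "rvec" (rotation vector, rad) and "tvec" (3), from world to camera coordinates, as OpenCV has them. Camera axes: x right, y down, z forward; pixel columns grow to the right and rows downward; lengths in m; the calibration is good to about 2 mm. A picture is of the moment at which its call begins: read the wrist's pose just before it. calibration takes no time and is no camera call; for the wrist camera it gives the pose at the moment of the call.
- manip.job_done(): hands the job in; it is judged then, once.
Trained networks look in the newest picture that a camera, given by its name, has taken for a name from the list of things; names that differ only in an ending like _2 or _b are one class to them, and where a whole thing is asked for, a point or a joint stands for the part that bears it (a point fixed in the world has none). Each returns a list of dicts, best first, with "conf" (0 to 1); they miss things now and then, are a little off and sometimes report something else, mostly with a low value. They report only what shows in the picture. A call takes as long as a camera call. They do not tell look-alikes from the thing itself.
- manip.trace(camera, target): "pixels" (400x640 bool, what is visible of it) and "pixel" ([column, row] in pixels, amid what is visible of it).
- manip.place_of(camera, target): "pixel" ([column, row] in pixels: a listed point, or the origin of a listed thing).
The state is a dict: "time": time; "q": joint angles; "qvel": joint speeds; "joint_torque": joint torques, N m; "tool_pos": TCP position; "ee_rot": TCP orientation; "contact_force": force on the tool from outside, world axes, zero at the start; "moment": the same for the moment, N m; "opening": finger opening in m; "grip_force": force on a finger pad.
Only numpy, scipy, OpenCV 4.12 (cv2) and the standard library are available. Lean on these libraries where they do the work, as an engineer would, in place of code of your own. Each camera call takes 0.05 s, during which the arm holds its last target. There are 200 camera calls.

## Working session

There is one attempt and no reset: what is moved stays moved. The work goes in short steps, Python scripts to look and compute and a tool call to move; the robot and the scene stay as the last step left them, time stands still between calls to the robot, and variables do not carry over. Pictures are saved under pics/ and viewed, at most 10 in all, crops included, and the job is handed in when it is done.

Besides the shell and the picture viewer there is one more tool, called after "Call:" as name([rows], argument=value, ...), one row to a line, values as JSON. play_rows: Moves the arm, as the interface text tells. Its arguments: {"type":"object","properties":{"moves":{"type":"array","items":{"type":"array","items":{"type":"number"}}},"force":{"type":"number"}},"required":["moves"]}

```bash
mkdir -p pics
python3 - <<'E'
from plant import manip
import cv2,numpy as np
for n in ("scene","top"):
    im,d=manip.snapshot(n); cv2.imwrite(f"pics/{n}0.png",im); np.save(f"pics/{n}0.npy",d)
    c=manip.calibration(n); print(n,np.round(c["K"],1).tolist(),np.round(c["rvec"],4),np.round(c["tvec"],4))
    for t in ("cassette","rack","stand","gasket","channel","bottle","tube_rack"):
        try: print(t,[(np.round(r["pixel"],1).tolist(),round(r["conf"],2)) for r in manip.place_of(n,t)])
        except Exception as e: print(t,e)
o=manip.observe();print(o); print(manip.grip_depth)
E
```

```text
scene [[368.0, 0.0, 320.4], [0.0, 368.0, 199.7], [0.0, 0.0, 1.0]] [ 1.9371  1.7788 -0.5952] [ 0.0355 -0.4213  1.2972]
cassette [([280.4, 156.5], 0.88), ([268.6, 192.4], 0.78)]
rack [([276.1, 217.2], 0.91), ([185.6, 202.0], 0.58)]
stand [([422.5, 199.5], 0.7), ([423.6, 204.0], 0.64)]
gasket [([422.7, 199.9], 0.72)]
channel [([433.2, 180.4], 0.7)]
bottle [([352.9, 163.0], 0.82)]
tube_rack [([390.5, 293.9], 0.9)]
top [[378.8, 0.0, 315.0], [0.0, 378.8, 200.5], [0.0, 0.0, 1.0]] [ 2.1322 -2.1376  0.1919] [-0.0869  0.5957  0.8346]
cassette [([354.2, 304.7], 0.55), ([371.7, 247.3], 0.51), ([369.5, 245.5], 0.16)]
rack [([362.0, 220.9], 0.71), ([457.7, 243.0], 0.65)]
stand [([198.4, 220.3], 0.89)]
gasket [([256.0, 124.0], 0.16)]
channel [([185.1, 209.9], 0.97), ([371.5, 246.7], 0.59)]
bottle [([272.1, 288.2], 0.74), ([197.4, 216.9], 0.54)]
tube_rack [([256.2, 125.5], 0.67)]
{'time': 0.8, 'q': array([ 1.11902214e+00,  3.42008773e-01,  1.52409693e+00,  4.88133379e-06,
        1.27540469e+00, -1.46019440e-01]), 'qvel': array([-6.45959633e-05,  9.20365443e-04, -6.54029579e-04,  2.12811960e-03,
       -2.27304283e-04, -1.17472457e-03]), 'joint_torque': array([ 1.01225058e-03, -4.31086779e+01, -2.44469762e+01,  7.21355877e-02,
        4.80396417e-02, -2.12707931e-05]), 'tool_pos': array([0.15802735, 0.50067202, 0.22673702]), 'ee_rot': array([1.52283277e-01, 9.88336887e-01, 3.99912934e-05, 9.87911528e-06]), 'contact_force': array([0.63690147, 0.27308424, 0.01233815]), 'moment': array([ 0.01099378, -0.04058255, -0.03596839]), 'grip_force': 0.0, 'opening': 0.09173232556961833}
-0.0188
```

View pics/scene0.png

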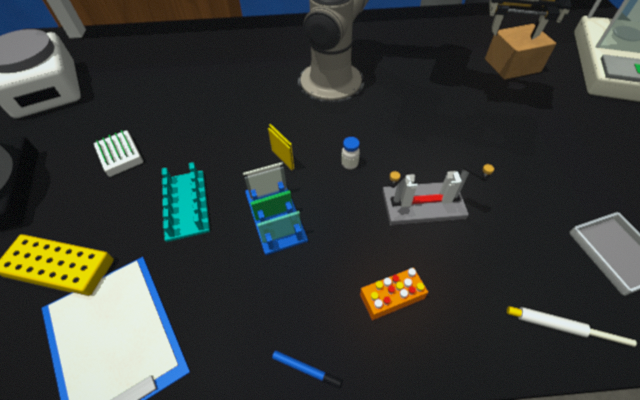

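View pics/top0.png

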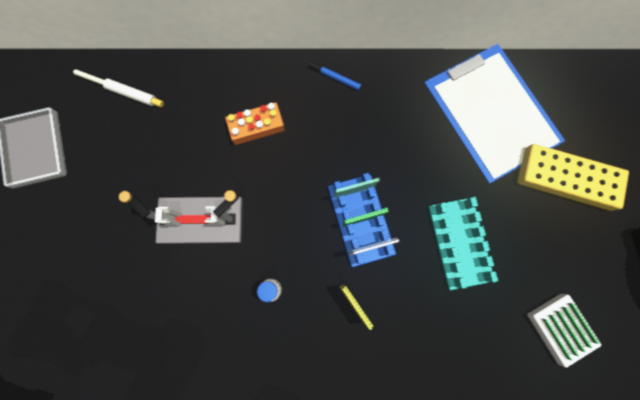

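The blue rack is at top (362,220), with the white-backed plate nearest the robot at (375,246), the green plate in the middle and the glass plate at the far end. The stand is at (198,220), its clamp arms swung towards +x (up in the picture), and the jar is at (268,290). Next I get world coordinates from depth.

```bash
cat > h.py <<'E'
import cv2,numpy as np
from plant import manip
def cal(n):
    c=manip.calibration(n); R=cv2.Rodrigues(np.array(c["rvec"],float))[0]; return np.array(c["K"]),R,np.array(c["tvec"],float).ravel()
def cloud(d,c):
    K,R,t=c; v,u=np.mgrid[:d.shape[0],:d.shape[1]]
    p=np.stack([(u-K[0,2])/K[0,0]*d,(v-K[1,2])/K[1,1]*d,d],-1)
    w=(p-t)@R; w[d<=0]=np.nan; return w
E
python3 - <<'E'
from h import *
for n in ("top","scene"):
    im=cv2.imread(f"pics/{n}0.png"); d=np.load(f"pics/{n}0.npy"); w=cloud(d,cal(n))
    h=cv2.cvtColor(im,cv2.COLOR_BGR2HSV); z=w[...,2]
    print(n,"bench z",np.nanmedian(w[100:250,200:300,2]) )
    def rep(name,m,box):
        m=m.copy(); k=np.zeros_like(m); x0,y0,x1,y1=box;k[y0:y1,x0:x1]=1; m&=k&np.isfinite(z)
        p=w[m]; 
        if len(p)<5: print(name,len(p));return
        r=cv2.minAreaRect(p[:,:2].astype(np.float32)*1000)
        print(name,len(p),np.round(p.mean(0),4),"z pct",np.round(np.percentile(p[:,2],[5,50,95]),3),"rect",np.round(r[0],0),np.round(r[1],0),round(r[2],1))
    H,S,V=h[...,0],h[...,1],h[...,2]
    B={"top":dict(rack=(320,165,410,275),cas=(340,230,410,262),st=(110,185,250,250),jar=(250,270,290,310),tube=(215,95,295,150)),
       "scene":dict(rack=(235,155,315,255),cas=(235,160,290,200),st=(375,160,500,230),jar=(335,130,370,175),tube=(350,260,440,325))}[n]
    rep("rack",(H>100)&(H<125)&(S>150),B["rack"])
    rep("cas",(S<60)&(V>110)&(z>.08),B["cas"])
    rep("castop",(S<60)&(V>110)&(z>.104),B["cas"])
    rep("stand",(z>.012)&(z<.035)&(S<80),B["st"])
    rep("upr",(V>150)&(S<60)&(z>.08),B["st"])
    rep("gasket",((H<8)|(H>172))&(S>150),B["st"])
    rep("brass",(H>8)&(H<25)&(S>100),B["st"])
    rep("jar",(z>.02),B["jar"]); rep("tube",(z>.02),B["tube"])
E
```

```text
top bench z 0.00027897354014492853
rack 2708 [ 0.5561 -0.1961  0.0207] z pct [0.008 0.012 0.056] rect [ 559. -201.] [214. 115.] 15.5
cas 110 [ 0.4867 -0.2183  0.1097] z pct [0.093 0.112 0.114] rect [ 486. -216.] [  8. 100.] 17.2
castop 96 [ 0.4856 -0.216   0.1118] z pct [0.109 0.112 0.114] rect [ 486. -216.] [  5. 100.] 15.0
stand 2715 [0.5503 0.1891 0.0218] z pct [0.019 0.022 0.025] rect [556. 192.] [201. 110.] 89.9
upr 318 [0.5552 0.2016 0.1087] z pct [0.097 0.11  0.114] rect [555. 188.] [141.  33.] 89.9
gasket 199 [0.5558 0.2041 0.0314] z pct [0.029 0.031 0.034] rect [556. 202.] [17. 78.] 0.6
brass 266 [0.5908 0.2111 0.1409] z pct [-0.001  0.171  0.174] rect [603. 238.] [325.  58.] 90.0
jar 411 [0.3933 0.0138 0.0768] z pct [0.042 0.084 0.087] rect [392.  15.] [45. 45.] 63.3
tube 1415 [0.7931 0.0611 0.0423] z pct [0.029 0.038 0.057] rect [798.  62.] [ 64. 130.] 16.9
scene bench z 0.0014928484461530964
rack 1218 [ 0.6034 -0.1912  0.0229] z pct [0.001 0.013 0.056] rect [ 552. -200.] [218. 115.] 15.8
cas 383 [ 0.4899 -0.2164  0.0997] z pct [0.083 0.101 0.113] rect [ 488. -216.] [13. 99.] 15.4
castop 137 [ 0.487  -0.2164  0.11  ] z pct [0.105 0.111 0.114] rect [ 488. -216.] [12. 99.] 14.1
stand 1887 [0.5735 0.1856 0.0224] z pct [0.017 0.022 0.03 ] rect [557. 192.] [112. 201.] 0.7
upr 210 [0.5568 0.1976 0.1089] z pct [0.099 0.111 0.113] rect [557. 196.] [ 33. 138.] 0.7
gasket 202 [0.5592 0.1966 0.0317] z pct [0.027 0.032 0.034] rect [558. 198.] [20. 79.] 0.5
brass 223 [0.5631 0.2106 0.1407] z pct [-0.     0.171  0.173] rect [513. 250.] [168. 350.] 0.4
jar 421 [0.4029 0.0156 0.063 ] z pct [0.025 0.064 0.087] rect [395.  17.] [45. 45.] 0.4
tube 1816 [0.8039 0.0589 0.043 ] z pct [0.029 0.039 0.057] rect [798.  63.] [ 63. 131.] 16.9
```

Call:
play_rows([
  [0, 0, 0.5, -332, -316, 0, 0.5],
  [0, 0, 0.5, -332, -316, 0, 0.5],
  [0, 0, 0.5, -332, -316, 0, 0.5],
  [0, 0, 0.5, -332, -316, 0, 0.5],
  [0, 0, 0.5, -332, -316, 0, 0.5],
  [0, 0, 0.5, -332, -316, 0, 0.5],
  [0, 0, 0.5, -332, -316, 0, 0.5],
  [0, 0, 0.5, -332, -316, 0, 0.5],
  [0, 0, 0.5, -332, -316, 0, 0.5],
  [0, 0, 0.5, -332, -316, 0, 0.5],
  [0, 0, 0.5, -332, -316, 0, 0.5],
  [0, 0, 0.5, -332, -316, 0, 0.5],
])

```text
time: 1.8
tool_pos: [0.3829, 0.0936, 0.227]
ee_rot: [0.396, 0.918, -0.0, 0.002]
contact_force: [0.7, 0.0, 0.5]
opening: 0.0462
grip_force: 0.0
```

Call:
play_rows([
  [0, 0, 0.485, -298, -136, 0, 0.5],
  [0, 0, 0.485, -298, -136, 0, 0.5],
  [0, 0, 0.485, -298, -136, 0, 0.5],
  [0, 0, 0.485, -298, -136, 0, 0.5],
  [0, 0, 0.485, -298, -136, 0, 0.5],
  [0, 0, 0.485, -298, -136, 0, 0.5],
  [0, 0, 0.485, -298, -136, 0, 0.5],
  [0, 0, 0.485, -298, -136, 0, 0.5],
  [0, 0, 0.485, -298, -136, 0, 0.5],
  [0, 0, 0.485, -298, -136, 0, 0.5],
  [0, 0, 0.485, -298, -136, 0, 0.5],
  [0, 0, 0.485, -298, -136, 0, 0.5],
])

```text
time: 2.8
tool_pos: [0.4875, -0.2083, 0.2268]
ee_rot: [0.601, 0.799, 0.0, -0.0]
contact_force: [0.6, -0.0, -0.4]
opening: 0.0458
grip_force: 0.0
```

Run:
```python
from h import *
o=manip.observe(); c=cal("wrist"); im,d=manip.snapshot("wrist")
cv2.imwrite("pics/w1.png",im); np.save("pics/w1.npy",d)
from scipy.spatial.transform import Rotation as Ro
R=Ro.from_quat(o["ee_rot"]).as_matrix(); print(o["tool_pos"],R[:,1],"cam",-c[1].T@c[2],c[1][2])
w=cloud(d,c); z=w[...,2]; h=cv2.cvtColor(im,cv2.COLOR_BGR2HSV)
for lo,hi in((.095,.105),(.107,.116),(.08,.09)):
    m=(z>lo)&(z<hi)&(np.hypot(w[...,0]-.488,w[...,1]+.217)<.065); p=w[m]
    print(lo,m.sum()); 
    if m.sum()>10: r=cv2.minAreaRect(p[:,:2].astype(np.float32)*1000);print(p.mean(0),r,np.median(im[m],0))
```

```text
[ 0.48754521 -0.2082693   0.22679044] [ 9.60699746e-01  2.77589619e-01 -3.28227976e-05] cam [ 0.46572348 -0.12911668  0.38497136] [ 0.0828513  -0.28815685 -0.95399229]
0.095 351
[ 0.49098871 -0.21028469  0.10187405] ((490.28302001953125, -214.40542602539062), (8.736011505126953, 100.00318145751953), 16.04602813720703) [255. 255. 255.]
0.107 433
[ 0.4865809  -0.21276842  0.11179268] ((487.7508544921875, -215.13259887695312), (5.33180570602417, 99.854736328125), 15.461226463317871) [255. 255. 255.]
0.08 27
[ 0.48438584 -0.19560985  0.08480317] ((486.785888671875, -211.3515625), (8.107953071594238, 92.55672454833984), 13.570486068725586) [234. 206. 161.]
```

View pics/w1.png

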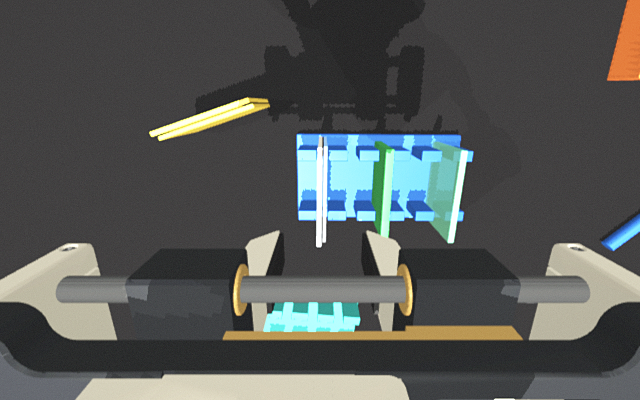

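The close view shows the cassette at (322,190), with the glass ledge on its right, towards the rack's +x. So the glass already faces +x, as the stand needs. I go down on it.

Call:
play_rows([
  [0, 0, 0.01, -7, 0, 20, 0.5],
  [0, 0, 0.01, -7, 0, 50, 0.5],
  [0, 0, 0.01, -7, 0, 80, 0.5],
  [0, 0, 0.01, -7, 0, 105, 0.5],
  [0, 0, 0.01, -7, 0, 125, 0.5],
  [0, 0, 0.01, -7, 0, 140, 0.5],
  [0, 0, 0.01, -7, 0, 150, 0.5],
  [0, 0, 0.01, -7, 0, 156, 0.5],
  [0, 0, 0.01, -7, 0, 159, 0.5],
  [0, 0, 0.01, -7, 0, 159, 0.5],
  [0, 0, 0.01, -7, 0, 159, 0.5],
])

```text
time: 3.77
tool_pos: [0.4902, -0.2166, 0.0685]
ee_rot: [0.605, 0.796, 0.0, 0.001]
contact_force: [-0.4, -0.4, -0.1]
opening: 0.0456
grip_force: 0.0
```

Call:
play_rows([
  [0, 0, 0, 0, 0, 0, 0.3],
  [0, 0, 0, 0, 0, 0, 0.2],
  [0, 0, 0, 0, 0, 0, 0.1],
  [0, 0, 0, 0, 0, 0, 0.05],
  [0, 0, 0, 0, 0, 0, 0],
  [0, 0, 0, 0, 0, 0, 0],
  [0, 0, 0, 0, 0, 0, 0],
  [0, 0, 0, 0, 0, 0, 0],
  [0, 0, 0, 0, 0, 0, 0],
  [0, 0, 0, 0, 0, 0, 0],
], force=35)

```text
time: 4.6
tool_pos: [0.4897, -0.2165, 0.0677]
ee_rot: [0.605, 0.796, 0.0, 0.0]
contact_force: [-0.8, -0.2, 1.2]
opening: 0.0082
grip_force: 35.0
```

Call:
play_rows([
  [0, 0, 0, 0, 0, -5, 0],
  [0, 0, 0, 0, 0, -15, 0],
  [0, 0, 0, 0, 0, -30, 0],
  [0, 0, 0, 0, 0, -50, 0],
  [0, 0, 0, 0, 0, -75, 0],
  [0, 0, 0, 0, 0, -100, 0],
  [0, 0, 0, 0, 0, -125, 0],
  [0, 0, 0, 0, 0, -150, 0],
  [0, 0, 0, 0, 0, -170, 0],
  [0, 0, 0, 0, 0, -182, 0],
  [0, 0, 0, 0, 0, -182, 0],
  [0, 0, 0, 0, 0, -182, 0],
])

```text
time: 5.6
tool_pos: [0.4897, -0.2165, 0.2503]
ee_rot: [0.605, 0.796, 0.0, 0.001]
contact_force: [0.6, 0.2, -3.2]
opening: 0.0092
grip_force: 35.0
```

Run:
```python
from h import *
from scipy.spatial.transform import Rotation as Ro
o=manip.observe(); c=cal("wrist"); im,d=manip.snapshot("wrist"); cv2.imwrite("pics/w2.png",im); w=cloud(d,c)
R=Ro.from_quat(o["ee_rot"]).as_matrix(); print(o["tool_pos"],o["contact_force"],o["opening"],o["grip_force"])
t=(w-o["tool_pos"])@R  # tool coords
S=im.max(2).astype(int)-im.min(2); m=(im.min(2)>150)&(S<40)&(abs(t[...,1])<.012)&(abs(t[...,0])<.07)&(abs(t[...,2])<.09)
p=t[m]; print(m.sum(), np.round(np.percentile(p,[1,50,99],axis=0),4) if m.sum() else "")
# knobs and columns from stored views
for n in("top","scene"):
    im=cv2.imread(f"pics/{n}0.png"); W=cloud(np.load(f"pics/{n}0.npy"),cal(n)); k=(W[...,2]>.13)&(W[...,2]<.2)&(abs(W[...,1]-.192)<.2)&(abs(W[...,0]-.556)<.12); q=W[k]
    for s in (-1,1):
        r=q[(q[:,1]-.192)*s>0]; print(n,s,len(r),r.min(0),r.max(0))
```

```text
[ 0.48967492 -0.21646214  0.25026435] [ 0.62126105  0.2339291  -3.18746901] 0.009185953476159529 34.9893844127655
3261 [[-0.0264 -0.0109 -0.0716]
 [ 0.019  -0.0001 -0.035 ]
 [ 0.0517  0.011   0.0306]]
top -1 300 [0.54580397 0.07351068 0.13021587] [0.59498149 0.12575419 0.1766316 ]
top 1 348 [0.54529177 0.25762418 0.13040423] [0.59656418 0.30806008 0.17499038]
scene -1 225 [0.54681017 0.07479459 0.1301188 ] [0.59924978 0.12711587 0.17453501]
scene 1 305 [0.54621892 0.25751258 0.13036779] [0.59762026 0.30971341 0.17517503]
```

View pics/w2.png

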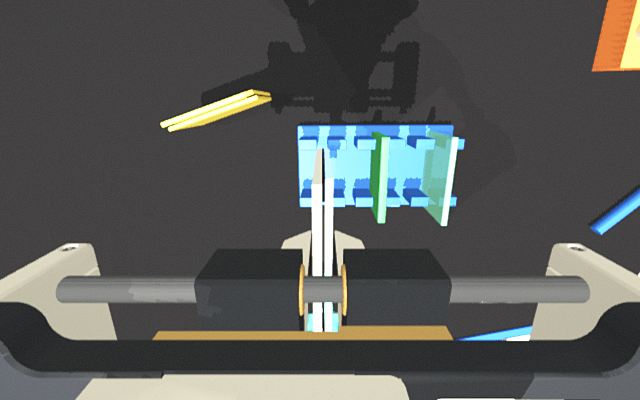

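The cassette is held upright between the fingers at (322,240). Its centre is 1.7 mm off the TCP along tool x. Now over the stand.

Call:
play_rows([
  [0, 0, 0.02, 15, 7, 0, 0],
  [0, 0, 0.05, 45, 21, 0, 0],
  [0, 0, 0.08, 82, 38, 0, 0],
  [0, 0, 0.11, 119, 55, 0, 0],
  [0, 0, 0.14, 156, 72, 0, 0],
  [0, 0, 0.17, 193, 89, 0, 0],
  [0, 0, 0.2, 230, 106, 0, 0],
  [0, 0, 0.22, 267, 123, 0, 0],
  [0, 0, 0.24, 304, 140, 0, 0],
  [0, 0, 0.26, 338, 156, 0, 0],
  [0, 0, 0.27, 360, 166, 0, 0],
  [0, 0, 0.27, 374, 173, 0, 0],
])

```text
time: 6.65
tool_pos: [0.5557, 0.1932, 0.2478]
ee_rot: [0.706, 0.708, -0.001, -0.001]
contact_force: [-0.1, 0.6, -3.1]
opening: 0.0087
grip_force: 35.0
```

Call:
play_rows([
  [0, 0, 0, 0, 0, 0, 0],
  [0, 0, 0, 0, 0, 0, 0],
  [0, 0, 0, 0, 0, 0, 0],
  [0, 0, 0, 0, 0, 0, 0],
])

```text
time: 6.98
tool_pos: [0.5565, 0.1889, 0.2492]
ee_rot: [0.708, 0.707, -0.001, -0.0]
contact_force: [0.9, 0.6, -1.4]
opening: 0.0089
grip_force: 35.0
```

```bash
cat > look.py <<'E'
from h import *
import sys
from scipy.spatial.transform import Rotation as Ro
o=manip.observe(); c=cal("wrist"); im,d=manip.snapshot("wrist"); cv2.imwrite(f"pics/{sys.argv[1]}.png",im); w=cloud(d,c); np.save("pics/wl.npy",w)
R=Ro.from_quat(o["ee_rot"]).as_matrix(); print(np.round(o["tool_pos"],4),np.round(R,3).tolist(),np.round(o["contact_force"],1),o["opening"])
t=(w-o["tool_pos"])@R
S=im.max(2).astype(int)-im.min(2)
def rep(n,m):
    p=w[m]
    if len(p)<10: print(n,len(p));return
    r=cv2.minAreaRect(p[:,:2].astype(np.float32)*1000); print(n,len(p),np.round(p.min(0),4),np.round(p.max(0),4),np.round(r[0],1),np.round(r[1],1),round(r[2],2))
rep("castop",(im.min(2)>130)&(abs(t[...,1])<.012)&(abs(t[...,0])<.07)&(abs(t[...,2]+.044)<.003))
rep("uprtop",(im.min(2)>120)&(S<60)&(abs(w[...,2]-.111)<.006)&(abs(w[...,0]-.556)<.05)&(abs(w[...,1]-.192)<.09))
rep("base",(abs(w[...,2]-.022)<.004)&(abs(w[...,0]-.556)<.08)&(abs(w[...,1]-.192)<.12))
h=cv2.cvtColor(im,cv2.COLOR_BGR2HSV); rep("gasket",((h[...,0]<8)|(h[...,0]>172))&(h[...,1]>150)&(abs(w[...,2]-.03)<.01)&(abs(w[...,1]-.192)<.08))
E
python3 look.py w3
```

```text
[0.5565 0.1889 0.2492] [[0.001, 1.0, -0.001], [1.0, -0.001, -0.0], [-0.0, -0.001, -1.0]] [ 0.9  0.6 -1.4] 0.008876007507890023
castop 1203 [0.5495 0.1685 0.2903] [0.5652 0.2409 0.2962] [556.9 205. ] [15.7 71.9] 6.14
uprtop 804 [0.5408 0.1249 0.105 ] [0.5751 0.259  0.1167] [557.9 192. ] [ 33.8 134.2] 0.28
base 8504 [0.5024 0.095  0.0183] [0.6133 0.2932 0.0247] [557.8 194.1] [110.1 198.7] 0.27
gasket 140 [0.5488 0.1415 0.0301] [0.5666 0.2389 0.034 ] [558.  190.2] [17.7 97.4] 0.51
```

View pics/w3.png

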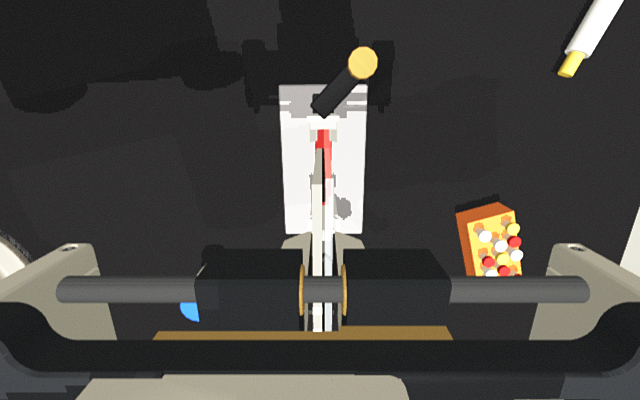

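Looking down, the cassette at (322,200) lines up with the red gasket at (323,150) and the upright at (322,125). A small correction, then down into the mouth.

Call:
play_rows([
  [0, 0, -0.005, 1, 0.8, 10, 0],
  [0, 0, -0.005, 1, 0.8, 30, 0],
  [0, 0, -0.005, 1, 0.8, 50, 0],
  [0, 0, -0.005, 1, 0.8, 65, 0],
  [0, 0, -0.005, 1, 0.8, 74, 0],
  [0, 0, -0.005, 1, 0.8, 80, 0],
  [0, 0, -0.005, 1, 0.8, 84, 0],
  [0, 0, -0.005, 1, 0.8, 88, 0],
  [0, 0, -0.005, 1, 0.8, 92, 0],
  [0, 0, -0.005, 1, 0.8, 96, 0],
  [0, 0, -0.005, 1, 0.8, 100, 0],
  [0, 0, -0.005, 1, 0.8, 100, 0],
])

```text
time: 8.03
tool_pos: [0.5571, 0.1911, 0.149]
ee_rot: [0.705, 0.709, -0.0, -0.0]
contact_force: [-0.0, 0.2, -2.4]
opening: 0.0093
grip_force: 35.0
```

Call:
play_rows([
  [0, 0, 0, 0, 0, 5, 0],
  [0, 0, 0, 0, 0, 10, 0],
  [0, 0, 0, 0, 0, 15, 0],
  [0, 0, 0, 0, 0, 20, 0],
  [0, 0, 0, 0, 0, 25, 0],
  [0, 0, 0, 0, 0, 30, 0],
  [0, 0, 0, 0, 0, 35, 0],
  [0, 0, 0, 0, 0, 40, 0],
  [0, 0, 0, 0, 0, 45, 0],
  [0, 0, 0, 0, 0, 50, 0],
  [0, 0, 0, 0, 0, 52, 0],
  [0, 0, 0, 0, 0, 52, 0],
])

```text
time: 9.03
tool_pos: [0.5571, 0.191, 0.097]
ee_rot: [0.705, 0.709, -0.0, -0.0]
contact_force: [-0.2, -0.2, -1.4]
opening: 0.0089
grip_force: 35.0
```

Call:
play_rows([
  [0, 0, 0, 0, 0, 0, 0],
  [0, 0, 0, 0, 0, 0, 0],
  [0, 0, 0, 0, 0, 0, 0],
  [0, 0, 0, 0, 0, 0, 0],
])

```text
time: 9.37
tool_pos: [0.5576, 0.1912, 0.098]
ee_rot: [0.705, 0.709, 0.0, 0.0]
contact_force: [-0.5, -0.0, -1.9]
opening: 0.0091
grip_force: 35.0
```

```bash
python3 look.py w4; python3 -c "
from plant import manip
for i in range(5):
  o=manip.observe();print(o['contact_force'],o['moment'],o['tool_pos']);manip.snapshot('top')"
```

```text
[0.5576 0.1912 0.098 ] [[-0.005, 1.0, 0.001], [1.0, 0.005, 0.0], [0.0, 0.001, -1.0]] [-0.5 -0.  -1.9] 0.009101671891839396
castop 1226 [0.5506 0.1706 0.1391] [0.5662 0.261  0.1449] [557.  215.9] [15.5 90.1] 6.37
uprtop 2819 [0.5373 0.1387 0.105 ] [0.5793 0.2594 0.117 ] [558.3 199. ] [ 42.  120.7] 0.23
base 13902 [0.5024 0.1517 0.0181] [0.6131 0.2932 0.0246] [557.8 222.6] [110.2 141.3] 0.27
gasket 184 [0.5483 0.1464 0.0298] [0.5675 0.232  0.0339] [557.9 189.2] [85.5 19. ] 89.64
[ 0.1720502   0.13920603 -2.78151148] [-0.06121835  0.0086985   0.00615607] [0.5576062  0.19113946 0.09798747]
[-0.1251978  -0.52393054 -2.16012075] [-0.08025012  0.04974702  0.01121194] [0.55755682 0.19113986 0.0979413 ]
[ 0.10340783 -0.85910523 -2.81513644] [-0.08006039  0.06806342 -0.02314076] [0.55755118 0.1911048  0.09787553]
[ 0.04221996 -0.12703413 -2.75600216] [-0.08346033  0.08618558  0.06590506] [0.55752968 0.1911044  0.09783758]
[-0.88186128  0.26979174 -1.80192875] [-0.07462077  0.0277269  -0.00978013] [0.5575181  0.19110093 0.09781997]
```

Seated in the channels, with about -2.4 N of weight on the sensor. So 10 N on the gasket will read about +7.5. I approach gently.

Call:
play_rows([
  [0, 0, 0, 0, 0, 2, 0],
  [0, 0, 0, 0, 0, 4, 0],
  [0, 0, 0, 0, 0, 6, 0],
  [0, 0, 0, 0, 0, 8, 0],
  [0, 0, 0, 0, 0, 9, 0],
  [0, 0, 0, 0, 0, 10, 0],
  [0, 0, 0, 0, 0, 11, 0],
  [0, 0, 0, 0, 0, 11, 0],
  [0, 0, 0, 0, 0, 11, 0],
  [0, 0, 0, 0, 0, 11, 0],
])

```text
time: 10.5
tool_pos: [0.5575, 0.1911, 0.0869]
ee_rot: [0.705, 0.709, 0.0, -0.0]
contact_force: [-1.1, -0.4, -0.8]
opening: 0.0089
grip_force: 35.0
```

Call:
play_rows([
  [0, 0, 0, 0, 0, 0.5, 0],
  [0, 0, 0, 0, 0, 1, 0],
  [0, 0, 0, 0, 0, 1.5, 0],
  [0, 0, 0, 0, 0, 1.5, 0],
  [0, 0, 0, 0, 0, 1.5, 0],
  [0, 0, 0, 0, 0, 1.5, 0],
])

```text
time: 11.0
tool_pos: [0.5576, 0.1911, 0.0855]
ee_rot: [0.705, 0.709, 0.0, 0.0]
contact_force: [-2.2, -0.3, 4.1]
opening: 0.0088
grip_force: 35.0
```

Call:
play_rows([
  [0, 0, 0, 0, 0, 0.5, 0],
  [0, 0, 0, 0, 0, 1, 0],
  [0, 0, 0, 0, 0, 1, 0],
  [0, 0, 0, 0, 0, 1, 0],
])

```text
time: 11.33
tool_pos: [0.5576, 0.1911, 0.0847]
ee_rot: [0.705, 0.709, 0.0, 0.0]
contact_force: [-2.9, -1.1, 7.1]
opening: 0.0088
grip_force: 35.0
```

Run:
```python
from plant import manip
import numpy as np
f=[]
for i in range(10):
    o=manip.observe();f.append(np.r_[o['contact_force'],o['moment']]);manip.snapshot('top')
print(np.mean(f,0),o['tool_pos'],o['ee_rot'],o['time'])
```

```text
[-3.04101948 -0.88209081  7.08948124 -0.25431284  0.73459166  0.0138922 ] [0.55756409 0.19112078 0.08469024] [7.05326030e-01 7.08883019e-01 2.12752346e-04 1.06572927e-04] 11.7833
```

The gasket carries about 9.5 N and the readings are steady. I hold.

Call:
play_rows([
  [0, 0, 0, 0, 0, 0, 0],
  [0, 0, 0, 0, 0, 0, 0],
  [0, 0, 0, 0, 0, 0, 0],
  [0, 0, 0, 0, 0, 0, 0],
  [0, 0, 0, 0, 0, 0, 0],
  [0, 0, 0, 0, 0, 0, 0],
  [0, 0, 0, 0, 0, 0, 0],
  [0, 0, 0, 0, 0, 0, 0],
  [0, 0, 0, 0, 0, 0, 0],
  [0, 0, 0, 0, 0, 0, 0],
  [0, 0, 0, 0, 0, 0, 0],
  [0, 0, 0, 0, 0, 0, 0],
])

```text
time: 12.83
tool_pos: [0.5576, 0.1911, 0.0847]
ee_rot: [0.705, 0.709, 0.0, 0.0]
contact_force: [-2.4, -0.9, 6.4]
opening: 0.0088
grip_force: 35.0
```

Call:
play_rows([
  [0, 0, 0, 0, 0, 0, 0],
  [0, 0, 0, 0, 0, 0, 0],
  [0, 0, 0, 0, 0, 0, 0],
  [0, 0, 0, 0, 0, 0, 0],
  [0, 0, 0, 0, 0, 0, 0],
  [0, 0, 0, 0, 0, 0, 0],
  [0, 0, 0, 0, 0, 0, 0],
  [0, 0, 0, 0, 0, 0, 0],
  [0, 0, 0, 0, 0, 0, 0],
  [0, 0, 0, 0, 0, 0, 0],
  [0, 0, 0, 0, 0, 0, 0],
  [0, 0, 0, 0, 0, 0, 0],
])

```text
time: 13.83
tool_pos: [0.5575, 0.1911, 0.0847]
ee_rot: [0.705, 0.709, 0.0, 0.0]
contact_force: [-2.8, -0.4, 6.9]
opening: 0.0087
grip_force: 35.0
```

Call:
play_rows([
  [0, 0, 0, 0, 0, 0, 0],
  [0, 0, 0, 0, 0, 0, 0],
  [0, 0, 0, 0, 0, 0, 0],
  [0, 0, 0, 0, 0, 0, 0],
  [0, 0, 0, 0, 0, 0, 0],
  [0, 0, 0, 0, 0, 0, 0],
  [0, 0, 0, 0, 0, 0, 0],
  [0, 0, 0, 0, 0, 0, 0],
  [0, 0, 0, 0, 0, 0, 0],
  [0, 0, 0, 0, 0, 0, 0],
  [0, 0, 0, 0, 0, 0, 0],
  [0, 0, 0, 0, 0, 0, 0],
])

```text
time: 14.83
tool_pos: [0.5576, 0.1911, 0.0847]
ee_rot: [0.705, 0.709, 0.0, 0.0]
contact_force: [-3.3, -1.5, 7.3]
opening: 0.0087
grip_force: 35.0
```

Call:
play_rows([
  [0, 0, 0, 0, 0, 0, 0],
  [0, 0, 0, 0, 0, 0, 0],
  [0, 0, 0, 0, 0, 0, 0],
  [0, 0, 0, 0, 0, 0, 0],
  [0, 0, 0, 0, 0, 0, 0],
  [0, 0, 0, 0, 0, 0, 0],
  [0, 0, 0, 0, 0, 0, 0],
  [0, 0, 0, 0, 0, 0, 0],
  [0, 0, 0, 0, 0, 0, 0],
  [0, 0, 0, 0, 0, 0, 0],
  [0, 0, 0, 0, 0, 0, 0],
  [0, 0, 0, 0, 0, 0, 0],
])

```text
time: 15.83
tool_pos: [0.5576, 0.1911, 0.0847]
ee_rot: [0.705, 0.709, 0.0, 0.0]
contact_force: [-3.7, -1.2, 6.1]
opening: 0.0091
grip_force: 35.0
```

```bash
python3 look.py w5
python3 - <<'E'
from h import *
im,d=manip.snapshot("scene"); cv2.imwrite("pics/s5.png",cv2.resize(im[130:240,350:520],None,fx=4,fy=4))
f=[]
for i in range(6): o=manip.observe();f.append(o['contact_force']);manip.snapshot('top')
print(np.mean(f,0),o["tool_pos"])
E
```

```text
[0.5576 0.1911 0.0847] [[-0.005, 1.0, 0.0], [1.0, 0.005, 0.0], [0.0, 0.0, -1.0]] [-3.7 -1.2  6.1] 0.009065156778322897
castop 1226 [0.5505 0.1706 0.1257] [0.5662 0.2431 0.1315] [558.6 206.7] [72.2 15.6] 85.19
uprtop 2897 [0.5371 0.1508 0.105 ] [0.5797 0.2595 0.117 ] [558.4 205.1] [ 42.6 108.6] 0.47
base 14221 [0.5024 0.1588 0.0182] [0.613  0.2933 0.0247] [557.7 226.2] [110.2 134.5] 0.18
gasket 231 [0.548  0.1504 0.0272] [0.5676 0.2294 0.0398] [557.9 190. ] [19.1 79.1] 1.09
[-2.9694421  -1.12130901  6.94858687] [0.55755704 0.191105   0.08467751]
```

View pics/s5.png

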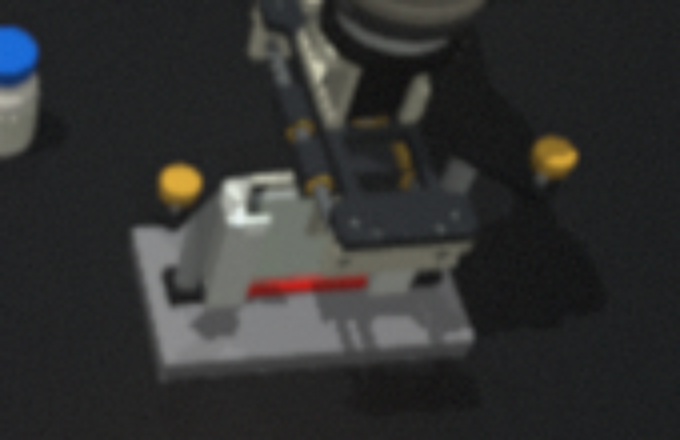

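The cassette stands level in the channels at crop (270,230), seated on the red gasket. It has carried about 9.5 N for more than 4 s, so I hand the job in.

```bash
python3 -c "
from plant import manip
print(manip.job_done())"
```

```text
the job is handed in; nothing more can be done
None
```

The cassette stands in the casting stand's channels with its glass to the front. The arm is still gripping and pressing it at about 9.5 N on the gasket (wrist force reading plus its weight), held for over 4 s before I handed the job in; no verdict came back.

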